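# Swap the herb jar for the salt kept at the back of the cruet stand

## Task

I am done with the herb jar on the chopping block and need the salt shaker that stands at the back of the wooden cruet stand. First stand the vinegar bottle and the pepper mill, which are in the way, on the metal tray; then set the salt shaker on the chopping block, put the herb jar in the empty well at the back of the stand, and put the bottle and the mill back, each in the well it came from. Keep everything upright and leave the garlic and the lemon where they lie.

Things in the scene. Friction and masses are not known exactly. Their poses are not given: they have to be found in the camera images.
- vinegar_center (a point): Amber glass vinegar bottle with a plain white paper label round its body and a small black cap, round, 58 mm across, 185 mm tall, 0.28 to 0.5 kg; stands at the start in one of the two front wells of the cruet stand. The point is at half height (92.5 mm above its underside), z up. The neck is 23 mm across from 141 to 169 mm above the underside, the cap 27 mm across from there to the top.
- mill_center (a point): Dark brown turned wooden pepper mill, round, 58 mm across, 170 mm tall; stands at the start in the other front well of the cruet stand. The point is at half height (85 mm above its underside), z up. Its round head is 50 mm across, from 123 to 159 mm above the underside, with a small metal finial on top.
- salt_center (a point): Salt shaker: round clear glass with a grey perforated cap, 44 mm across, 90 mm tall; stands at the start in the rear well of the cruet stand, behind the bottle and the mill. The point is at half height (45 mm above its underside), z up.
- herb_jar_center (a point): Round glass herb jar with a black cap, 41 mm across, 105 mm tall; stands at the start on the near half of the chopping block. The point is at half height (52.5 mm above its underside), z up.
- rear_well (a point): Floor centre of the small rear well (60 mm across) of the cruet stand: a fixed oak block, 145 (x) by 188 (y) by 24 mm tall, with three round wells 12 mm deep. All well floors are 12 mm above the worktop. This point's x axis runs from the front of the stand to its rear, z up; the two front wells, 74 mm across, are centred 55 mm in front of it (-x) and 48 mm to either side (+y, -y).
- tray: Shallow metal tray, fixed, empty, 144 (x) by 216 mm (y), with a rim 15 mm tall and a wire handle at each end. Origin under its centre at worktop height, z up, y along its length; its floor is 3 mm above the worktop. There is room for the bottle and the mill side by side along y.
- block: Beech chopping block, fixed, 300 (its x) by 440 (its y) by 40 mm tall. Origin at the centre of its underside; its +y points towards the robot, so that its far part lies under a wall cabinet and only its near half (+y) is easily reached. Its top is 40 mm above the worktop. A black drum grater lies across the far half.
- garlic_center (a point): Garlic bulb, 56 mm across and tall, lying on the chopping block; to be left alone. The point is its centre.
- lemon_center (a point): Lemon, 71 by 53 mm, 51 mm tall, lying on the chopping block; to be left alone. The point is its centre.
Not all that is in view belongs to the job. What is shaped like the part that bears herb_jar_center but orange or red is not meant.

How it is judged:
On the way, in this order (a step that is already met when the one before it is completed fails the run):
1. the vinegar bottle and the pepper mill stand on the tray, let go, with the salt shaker still in its well (x of vinegar_center in the frame of tray between -0.058 and 0.058 m and y of vinegar_center in the frame of tray between -0.094 and 0.094 m and z of vinegar_center in the frame of tray between 0.0895 and 0.1015 m and angle between each of vinegar_center, mill_center's own z axis and vertical below 0.12 rad and linear speed of each of vinegar, mill below 0.02 m/s and contact force between each of vinegar, mill and the fingers below 0.05 N and x of mill_center in the frame of tray between -0.058 and 0.058 m and y of mill_center in the frame of tray between -0.094 and 0.094 m and z of mill_center in the frame of tray between 0.082 and 0.094 m and distance of salt_center from where it was at the start of the episode below 0.02 m), for 0.2 s.
2. the salt shaker stands on the chopping block and the herb jar in the rear well, both let go (x of salt_center in the frame of block between -0.135 and 0.135 m and y of salt_center in the frame of block between -0.205 and 0.205 m and z of salt_center in the frame of block between 0.079 and 0.091 m and angle between each of salt_center, herb_jar_center's own z axis and vertical below 0.12 rad and linear speed of each of salt, herb_jar below 0.02 m/s and contact force between each of salt, herb_jar and the fingers below 0.05 N and horizontal distance between herb_jar_center and rear_well below 0.015 m and z of herb_jar_center in the frame of rear_well between 0.0465 and 0.0585 m), for 0.2 s.
At the end, for the whole second after the job is handed in: Salt shaker upright on the chopping block, its centre 15 mm or more inside the edges; herb jar upright on the floor of the rear well (within 15 mm of its centre); bottle and mill upright, each within 20 mm of where it stood at the start; all let go and at rest (all of step 2 and distance of each of vinegar_center, mill_center from where it was at the start of the episode below 0.02 m and angle between each of vinegar_center, mill_center's own z axis and vertical below 0.12 rad and linear speed of each of vinegar, mill below 0.02 m/s and contact force between each of vinegar, mill and the fingers below 0.05 N); the robot touches nothing.
It fails at once if the bottle, mill, shaker or jar is tipped over (angle between any of vinegar_center, mill_center, salt_center, herb_jar_center's own z axis and vertical above 0.6 rad).
It fails at once if the garlic or the lemon is moved by more than 25 mm (distance of any of garlic_center, lemon_center from where it was at the start of the episode above 0.025 m).
It also fails if it takes over 136 s, if anything falls off the work surface, if the arm or the gripper's body presses on something with over 40 N, if the wrist force passes 120 N, or if a joint passes its speed limit or range.

## Robot

A 6-joint arm with a two-finger parallel gripper is mounted at the origin on a cart in front of the work surface, level with it; the furniture and walls round the work are solid. World frame = base frame: x ahead of the robot, y to its left, z up, the work surface at z = 0. Lengths are in m, angles in rad, forces in N, time in s.
With the tool pointing down it reaches from about 0.35 to 0.85 m from the base axis. Payload 8.1 kg.
Tool frame: the origin (TCP) lies on the centre line of the jaws, within the pads' length; the fingertips stand 22 mm ahead of it and the grasp point (between the pads) lies 3 mm ahead of it; z points along the fingers, y is the line along which they close (so a half turn about z gives the same grasp; the last joint's range is limited). The gripper opens to 85 mm and grips with 20 to 120 N. Pads are 22 mm wide; open, the fingers measure 114 mm over their backs; the gripper's body (76 mm by 85 mm) begins 54 mm behind the grasp point. The pads swing forward as they close: fully open they stand 13 mm farther back than shut.
Start: joints at [-1.408, 0.13, 1.488, -0, 1.523, -0.085], TCP at [0.147, -0.582, 0.253] pointing down, gripper open.
Joint ranges: [-2.96, 2.96], [-0.89, 2.26], [0.02, 2.5], [-1.34, 4.48], [0, 2.73], [-2.66, 2.66]. Speed limits (rad/s): [2.39, 2.39, 2.79, 3.14, 3.14, 3.14].

## Interface

Orientations are given as a unit quaternion [w, x, y, z].
In Python, from bench import arm, capture gives the robot as it stands.
- The arm moves only by the tool drive_tool, never from a script. Its argument "moves" is text: rows parted by semicolons, each of 6 numbers parted by spaces: the shift along the tool's x, y, z in m, then the turn, a rotation vector about the tool's x, y, z in rad. A call has 1 to 12 rows; each row is the pose to reach, as a shift and turn from the pose commanded when the call began, along the tool's axes at that moment; what a row does not reach only later rows make up. A row lasts 1/8 s, in which the tool goes at most 62.5 mm and 10.7 degrees, less where a joint would pass 70% of its speed; a pose out of reach is approached as far as the arm can. A call with a gripper value outside its range is refused whole. "claw" is the finger opening in m, from 0 to 0.0854, set as the call begins (left out, the last holds). The fingers move at their own pace and stop on an object; "force" is the grip in N (left out, the last holds). Time passes only in rows, so rows that repeat a pose let the fingers close. It gives the time, the measured TCP pose, the force, the opening and the grip force at its end, in the units of the state.
- arm.read_state(): the state, without advancing time (a new reading comes with each control period).
- capture(name): name is "scene" or "top" or "wrist"; returns a dict with "color" (480x640x3 uint8, red, green, blue), "K" (3x3 intrinsics, pixels), "world_from_camera" (4x4, takes a point from camera to world coordinates). Camera axes: x right, y down, z forward; pixel columns grow to the right and rows downward; lengths in m; the calibration is good to about 2 mm. A picture is of the moment at which its call begins. There is no depth.
- arm.sign_off(): hands the job in; it is judged then, once.
The state is a dict: "t": time; "joint_positions": joint angles; "joint_velocities": joint speeds; "tau": joint torques, N m; "tool_pos": TCP position; "eef_rot": TCP orientation; "wrist_force": force on the tool from outside, world axes, zero at the start; "wrist_torque": the same for the moment, N m; "grip_width": opening from 0.0 (shut) to 1.0 (fully open); "gripper_force": force on a finger pad.
Only numpy, scipy, OpenCV 4.12 (cv2) and the standard library are available. Lean on these libraries where they do the work, as an engineer would, in place of code of your own. Each camera call takes 0.05 s, during which the arm holds its last target. There are 200 camera calls.

## Working session

There is one attempt and no reset: what is moved stays moved. The work goes in short steps, Python scripts to look and compute and a tool call to move; the robot and the scene stay as the last step left them, time stands still between calls to the robot, and variables do not carry over. Pictures are saved under pics/ and viewed, at most 14 in all, crops included, and the job is handed in when it is done.

Besides the shell and the picture viewer there is one more tool, called after "Call:" as a command line: name --argument value ..., lists and objects as JSON in quotes. drive_tool: Moves the arm, as the interface text tells. Its arguments: {"type":"object","properties":{"moves":{"type":"string"},"claw":{"type":"number"},"force":{"type":"number"}},"required":["moves"]}

```bash
ls; mkdir -p pics; python3 - <<'E'
from bench import arm,capture
import cv2,numpy as np
for n in("scene","top"):
    c=capture(n);cv2.imwrite(f"pics/{n}0.png",c["color"][:,:,::-1]);np.savez(f"{n}0.npz",**c)
    print(n,c["K"].round(1).tolist(),c["world_from_camera"].round(4).tolist())
s=arm.read_state();print(s)
E
```

```text
pics
scene [[474.7, 0.0, 323.3], [0.0, 474.7, 236.4], [0.0, 0.0, 1.0]] [[0.8933, -0.3045, 0.3306, 0.1157], [-0.4491, -0.5768, 0.6823, -1.0151], [-0.0171, -0.758, -0.652, 0.9466], [0.0, 0.0, 0.0, 1.0]]
top [[461.1, 0.0, 320.7], [0.0, 461.1, 239.6], [0.0, 0.0, 1.0]] [[0.0172, -0.9945, 0.1029, 0.4029], [-0.9995, -0.0197, -0.0239, -0.1173], [0.0258, -0.1024, -0.9944, 1.2087], [0.0, 0.0, 0.0, 1.0]]
{'t': 0.1, 'joint_positions': array([-1.40835352e+00,  1.31107347e-01,  1.48917349e+00,  1.26719495e-07,
        1.52299937e+00, -8.53799095e-02]), 'joint_velocities': array([ 4.94557695e-04, -1.48654606e-04, -1.47694561e-03, -5.73015289e-04,
        7.08545366e-05,  3.25946928e-04]), 'tau': array([ 2.33072002e-03, -5.70948064e+01, -5.01945841e+01, -1.33955473e-04,
        8.12048733e-03,  9.58182568e-06]), 'tool_pos': array([ 0.14713507, -0.58120572,  0.25233463]), 'eef_rot': array([-8.43148837e-04,  9.92332453e-01,  1.23594463e-01, -3.24405004e-05]), 'wrist_force': array([ 0.69056018, -0.02217101, -0.10161748]), 'wrist_torque': array([-0.02302556,  0.00480136,  0.09055537]), 'gripper_force': 0.0, 'grip_width': 0.9982011507431184}
```

View pics/scene0.png

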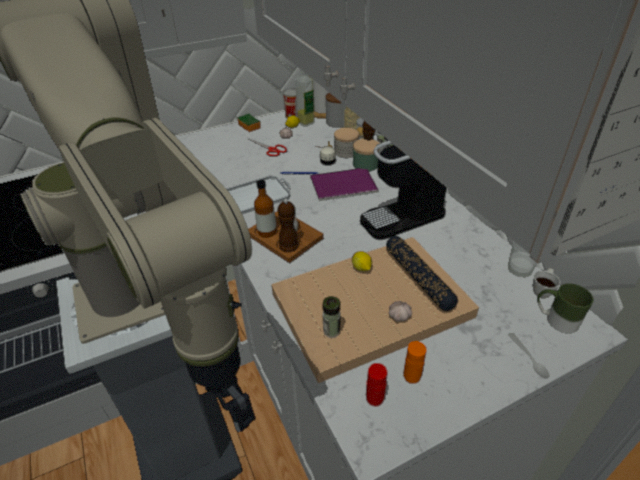

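View pics/top0.png

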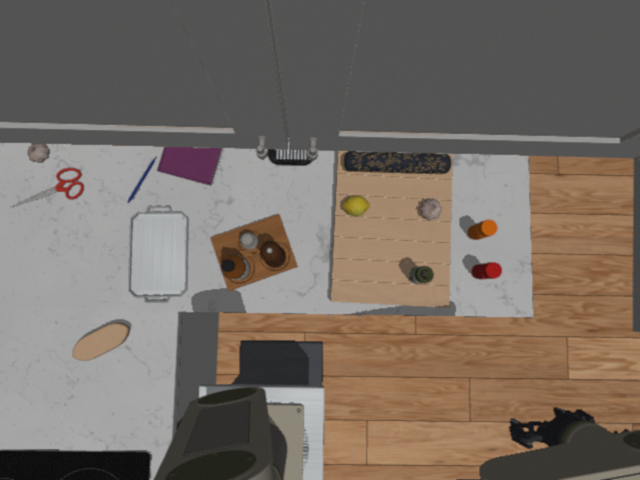

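The top view shows the tray at (159,254), the stand at (253,251) with the bottle at (229,266), mill at (273,254) and salt at (249,240). The block is at (392,228), with the herb jar at (422,274), lemon (356,206) and garlic (430,209). Possible confusions with the herb jar are red (487,270) and orange (482,230); I take the green-grey jar with the black cap, at scene (331,315). I'll check that choice in a close crop.

```bash
python3 - <<'E'
import cv2,numpy as np
a=cv2.imread("pics/top0.png");b=cv2.imread("pics/scene0.png")
u=lambda i,x,y,w,h:cv2.resize(i[y:y+h,x:x+w],(w*4,h*4),interpolation=cv2.INTER_CUBIC)
cv2.imwrite("pics/c0.png",np.vstack([np.hstack([u(a,205,205,100,90),u(a,390,205,100,90)]),cv2.resize(np.hstack([u(b,235,170,100,90),u(b,300,280,100,90)]),(800,240))[:, :]])[:600])
E
cat > h.py <<'E'
import numpy as np,cv2
from scipy.spatial.transform import Rotation as R
def ray(c,u,v):
    d=np.linalg.inv(c["K"])@[u,v,1.]; T=c["world_from_camera"]; return T[:3,3],T[:3,:3]@d
def onz(c,u,v,z):
    o,d=ray(c,u,v); return (o+d*(z-o[2])/d[2]).round(4)
def proj(c,p):
    T=np.linalg.inv(c["world_from_camera"]); q=c["K"]@(T[:3,:3]@np.array(p)+T[:3,3]); return (q[:2]/q[2]).round(1)
def tri(rs):
    A=0;b=0
    for o,d in rs:
        d=d/np.linalg.norm(d);P=np.eye(3)-np.outer(d,d);A=A+P;b=b+P@o
    return np.linalg.solve(A,b).round(4)
E
```

```text
(no output)
```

View pics/c0.png

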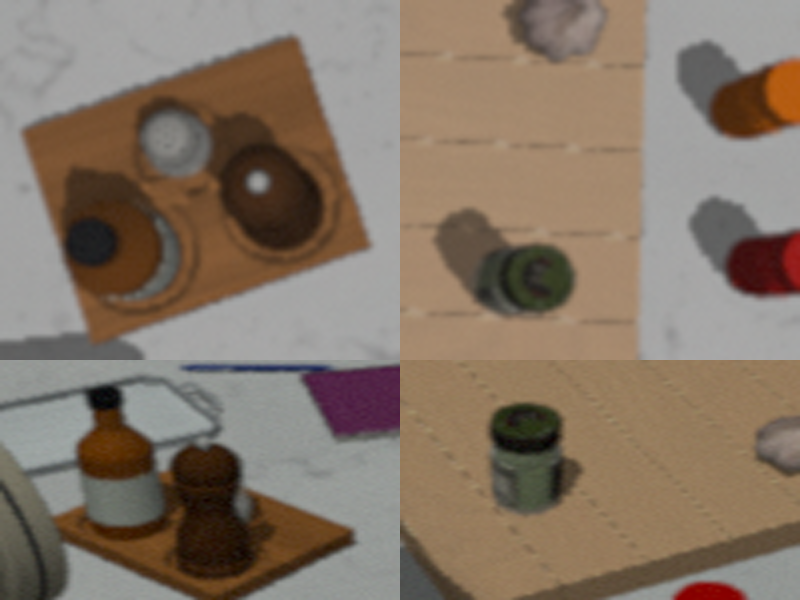

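The crop confirms the dark-capped greenish jar (top (425,274)), clear of the red and orange ones. Stand corners are at about (211,237), (279,214), (297,266) and (229,290).

```bash
python3 - <<'E'
from h import *
t=np.load("top0.npz");s=np.load("scene0.npz")
C=np.array([onz(t,u,v,.024) for u,v in[(210.75,237.5),(279.25,214.5),(297.5,266),(228.75,290.5)]])
print(C,[np.linalg.norm(C[i]-C[i-1]).round(3) for i in range(4)])
m=C.mean(0); x=(C[0]+C[1]-C[2]-C[3])[:2];x/=np.linalg.norm(x);yv=np.array([-x[1],x[0]]);print("ctr",m,"yaw",np.arctan2(x[1],x[0]))
cap=onz(t,227.75,265.5,.197);fin=onz(t,269.5,250.5,.182);salt=onz(t,249,240.5,.102);jar=onz(t,425,274,.145)
for n,p in dict(cap=cap,fin=fin,salt=salt,jar=jar).items(): print(n,p,"in stand",((p-m)[:2]@x).round(3),((p-m)[:2]@yv).round(3),"scene px",proj(s,p))
g=cv2.cvtColor(t["color"],cv2.COLOR_RGB2HSV)
# tray & block corners
print("tray",[onz(t,u,v,.015) for u,v in[(132,211),(187,211),(187,296),(132,296)]])
b=np.array([onz(t,u,v,.04) for u,v in[(337,152),(451,152),(450,304),(331,300)]]);print("block",b)
print("garlic",onz(t,430,209,.068),"lemon",onz(t,356,206,.065))
E
```

```text
[[ 0.5252  0.1368  0.024 ]
 [ 0.5886 -0.0372  0.024 ]
 [ 0.4561 -0.0874  0.024 ]
 [ 0.3907  0.0858  0.024 ]] [np.float64(0.144), np.float64(0.185), np.float64(0.142), np.float64(0.185)]
ctr [0.49015 0.0245  0.024  ] yaw 0.3622958237288212
cap [0.4466 0.0603 0.197 ] in stand -0.028 0.049 scene px [261.1 181.9]
fin [ 0.4823 -0.0283  0.182 ] in stand -0.026 -0.047 scene px [285.7 199.2]
salt [0.5117 0.0284 0.102 ] in stand 0.022 -0.004 scene px [289.1 208.3]
jar [ 0.4375 -0.3858  0.145 ] in stand -0.195 -0.365 scene px [331.7 302.1]
tray [array([0.5911, 0.3445, 0.015 ]), array([0.5941, 0.203 , 0.015 ]), array([0.3748, 0.1928, 0.015 ]), array([0.3725, 0.3317, 0.015 ])]
block [[ 0.7536 -0.1839  0.04  ]
 [ 0.7611 -0.4827  0.04  ]
 [ 0.3663 -0.4755  0.04  ]
 [ 0.3714 -0.1739  0.04  ]]
garlic [ 0.6038 -0.4189  0.068 ] lemon [ 0.6079 -0.2322  0.065 ]
```

```bash
cat >> h.py <<'E'
def to(x,y,z,yaw=None,pitchfix=True):
    """print tool-axis shift+turn to TCP target, closing line (tool y) at world angle yaw, tool down"""
    from bench import arm
    s=arm.read_state(); q=s["eef_rot"]; A=R.from_quat([q[1],q[2],q[3],q[0]]); M=A.as_matrix()
    cur=np.arctan2(M[1,1],M[0,1])
    yaw=cur if yaw is None else yaw
    d=(yaw-cur+np.pi/2)%np.pi-np.pi/2 if abs(yaw-cur)<9 else 0
    y_=cur+d; Y=np.array([np.cos(y_),np.sin(y_),0]); Z=np.array([0,0,-1.]); T=np.c_[np.cross(Y,Z),Y,Z]
    print("t",round(s["t"],2),"pos",s["tool_pos"].round(4),"yaw",cur.round(3),"w",round(s["grip_width"]*85.4,1),"q",s["joint_positions"].round(2),"F",s["wrist_force"].round(1))
    print("shift",(M.T@(np.array([x,y,z])-s["tool_pos"])).round(4),"turn",R.from_matrix(M.T@T).as_rotvec().round(3))
E
python3 -c "
from h import *
to(.4466,.0603,.27,.362)"
```

```text
t 0.1 pos [ 0.1471 -0.5812  0.2523] yaw -1.323 w 85.2 q [-1.41  0.13  1.49  0.    1.52 -0.09] F [ 0.7 -0.  -0.1]
shift [ 0.4477 -0.5485 -0.0167] turn [-1.000e-03  1.000e-03  1.457e+00]
```

Call:
drive_tool --moves "0.4477 -0.5485 -0.0167 0 0 -1.685;0.4477 -0.5485 -0.0167 0 0 -1.685;0.4477 -0.5485 -0.0167 0 0 -1.685;0.4477 -0.5485 -0.0167 0 0 -1.685;0.4477 -0.5485 -0.0167 0 0 -1.685;0.4477 -0.5485 -0.0167 0 0 -1.685;0.4477 -0.5485 -0.0167 0 0 -1.685;0.4477 -0.5485 -0.0167 0 0 -1.685;0.4477 -0.5485 -0.0167 0 0 -1.685;0.4477 -0.5485 -0.0167 0 0 -1.685;0.4477 -0.5485 -0.0167 0 0 -1.685;0.4477 -0.5485 -0.0167 0 0 -1.685" --claw 0.085

```text
t: 1.6
tool_pos: [0.447, 0.0631, 0.2696]
eef_rot: [-0.0, 0.567, 0.824, 0.0]
wrist_force: [-0.3, -1.0, 0.1]
grip_width: 0.996
gripper_force: 0.0
```

```bash
python3 -c "
from h import *
from bench import capture
to(.4466,.0603,.27,.362)
c=capture('wrist');np.savez('w1.npz',**c);cv2.imwrite('pics/w1.png',c['color'][:,:,::-1])
for p in[(.4466,.0603,.197),(.4823,-.0283,.182),(.5117,.0284,.102),(.5164,.0344,.012)]:print(proj(c,p))
print(c['world_from_camera'].round(3)[:3,3])"
```

```text
t 1.6 pos [0.447  0.0631 0.2696] yaw 0.366 w 85.1 q [ 0.03 -0.29  1.86  0.    1.58 -0.34] F [-0.3 -1.   0.1]
shift [-0.0025 -0.0014 -0.0004] turn [-0.    -0.001  0.004]
[317.4 273.6]
[320.2 404. ]
[380.2 289.1]
[373.8 247.5]
[0.419 0.136 0.39 ]
```

View pics/w1.png

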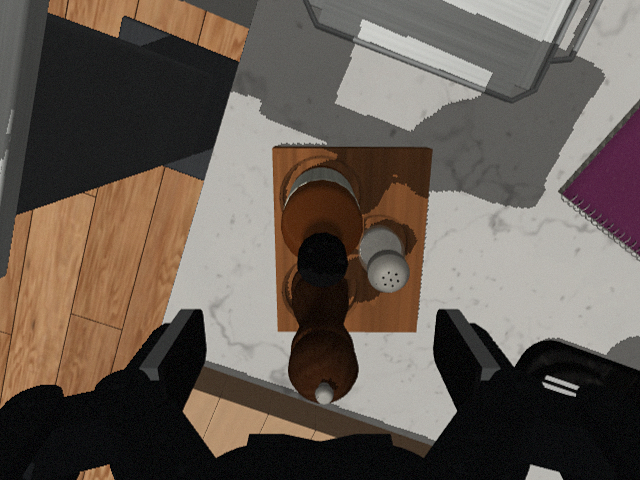

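The wrist view shows the cap at (323,262), finial (324,393), salt cap (388,271) and stand corners (273,148), (432,150), (417,332), (278,331). These sit about 10–17 px off prediction, so I'll check the corners to see which camera is off.

```bash
python3 -c "
from h import *
from bench import capture
w=np.load('w1.npz');t=np.load('top0.npz');s=np.load('scene0.npz')
print(w['K'].round(1).tolist(),w['world_from_camera'].round(3).tolist())
C=np.array([onz(w,u,v,.024) for u,v in[(273,148),(432,150),(417,332),(278,331)]]);print(C,C.mean(0),[np.linalg.norm(C[i]-C[i-1]).round(3) for i in range(4)])
for n,z,a in(('cap',.197,(323,261)),('fin',.182,(324,393)),('salt',.102,(388,271))):print(n,onz(w,*a,z),proj(s,onz(w,*a,z)))
# top tests
for n,a,b in(('cap',(323,261),(227.75,265.5)),('fin',(324,393),(269.5,250.5)),('salt',(388,271),(249,240.5))):print(n,tri([ray(w,*a),ray(t,*b)]))
to(.4466,.0603,.27,.362)
c=capture('wrist');np.savez('w2.npz',**c);print(c['world_from_camera'][:3,3],np.abs(c['color'].astype(int)-w['color']).mean())
"
```

```text
[[397.2, 0.0, 319.3], [0.0, 397.2, 237.1], [0.0, 0.0, 1.0]] [[0.934, 0.342, 0.108, 0.419], [0.358, -0.89, -0.281, 0.136], [-0.0, 0.301, -0.954, 0.39], [0.0, 0.0, 0.0, 1.0]]
[[ 0.3906  0.0923  0.024 ]
 [ 0.5254  0.1422  0.024 ]
 [ 0.5925 -0.032   0.024 ]
 [ 0.4565 -0.083   0.024 ]] [0.49125  0.029875 0.024   ] [np.float64(0.187), np.float64(0.144), np.float64(0.187), np.float64(0.145)]
cap [0.4468 0.068  0.197 ] [260.2 180.5]
fin [ 0.4816 -0.0197  0.182 ] [284.2 197.6]
salt [0.5112 0.0448 0.102 ] [286.8 205.4]
cap [0.448  0.0629 0.1831]
fin [ 0.4838 -0.0273  0.172 ]
salt [0.5177 0.0339 0.072 ]
t 1.65 pos [0.4474 0.0638 0.2695] yaw 0.366 w 85.0 q [ 0.03 -0.29  1.85  0.    1.57 -0.34] F [-1.3  1.2  0.2]
shift [-0.003  -0.002  -0.0005] turn [ 0.    -0.002  0.004]
[0.41888087 0.1368724  0.39028437] 4.582919921875
```

```bash
python3 -c "
from h import *
from bench import capture
c=capture('wrist');np.savez('w3.npz',**c)
i=c['color'][130:420,255:445,::-1];cv2.imwrite('pics/w3.png',cv2.resize(i,None,fx=2,fy=2,interpolation=cv2.INTER_CUBIC))
print(c['world_from_camera'][:3,3])
C=[(.3907,.0858,.024),(.5252,.1368,.024),(.5886,-.0372,.024),(.4561,-.0874,.024)]
print([((proj(c,p)-[255,130])*2).tolist() for p in C+[(.4466,.0603,.197),(.4823,-.0283,.182),(.5117,.0284,.102)]])
"
```

```text
[0.41837632 0.13522515 0.39014985]
[[33.200000000000045, 47.60000000000002], [350.4, 48.80000000000001], [314.6, 408.20000000000005], [44.0, 407.20000000000005], [127.20000000000005, 284.0], [132.60000000000002, 545.6], [252.39999999999998, 316.0]]
```

View pics/w3.png

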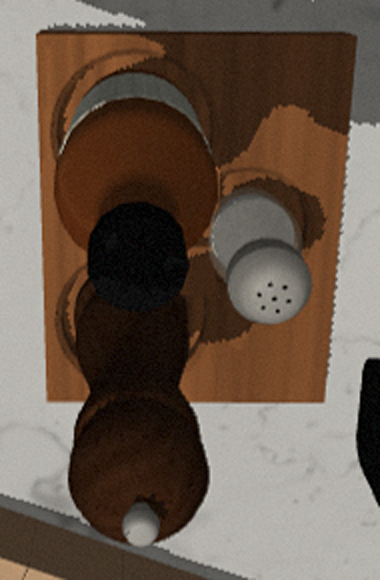

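The crop shows the cap top at about (138,262), finial (140,525) and salt holes (274,297). The wrist and top cameras agree to about 5 mm, and the bottle is centred between the fingers. I'll descend now.

```bash
python3 -c "
from h import *
to(.447,.065,.174,.362)"
```

```text
t 1.75 pos [0.4464 0.0607 0.2694] yaw 0.364 w 84.7 q [ 0.02 -0.29  1.86 -0.    1.58 -0.34] F [-0.7  0.1 -0.2]
shift [0.0038 0.0022 0.0954] turn [-0.001 -0.     0.002]
```

Call:
drive_tool --moves "0.004 0.001 0.02 0 0 0;0.004 0.001 0.05 0 0 0;0.004 0.001 0.08 0 0 0;0.004 0.001 0.095 0 0 0;0.004 0.001 0.095 0 0 0;0.004 0.001 0.095 0 0 0;0.004 0.001 0.095 0 0 0;0.004 0.001 0.095 0 0 0"

```text
t: 2.75
tool_pos: [0.4467, 0.064, 0.1759]
eef_rot: [0.001, 0.568, 0.823, 0.0]
wrist_force: [-0.4, 0.2, 0.6]
grip_width: 0.996
gripper_force: 0.0
```

```bash
python3 -c "
from h import *
from bench import capture
to(.447,.065,.174,.362)
c=capture('wrist');i=c['color'][:,:,::-1];cv2.imwrite('pics/w4.png',i)
"
```

```text
t 2.75 pos [0.4467 0.064  0.1759] yaw 0.362 w 85.0 q [ 0.03 -0.23  1.98 -0.    1.39 -0.33] F [-0.4  0.2  0.6]
shift [0.0008 0.0006 0.0019] turn [0.001 0.    0.   ]
```

View pics/w4.png

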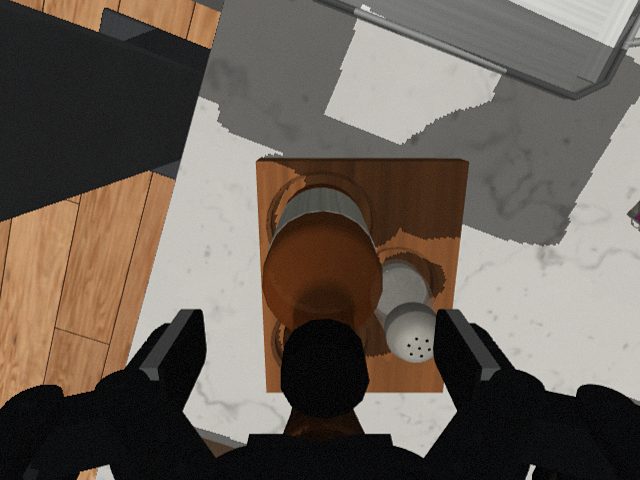

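The cap at (324,370) is centred between the pads, so I'll grip the neck and lift.

Call:
drive_tool --moves "0 0.001 0.002 0 0 0;0 0.001 0.002 0 0 0;0 0.001 0.002 0 0 0;0 0.001 0.002 0 0 0;0 0.001 0.002 0 0 0;0 0.001 0.002 0 0 0;0 0.001 0.002 0 0 0;0 0.001 0.002 0 0 0" --claw 0 --force 50

```text
t: 3.8
tool_pos: [0.4472, 0.0644, 0.1731]
eef_rot: [0.0, 0.568, 0.823, 0.0]
wrist_force: [1.2, 0.7, -0.1]
grip_width: 0.295
gripper_force: 48.3
```

Call:
drive_tool --moves "0 0 -0.02 0 0 0;0 0 -0.04 0 0 0;0 0 -0.06 0 0 0;0 0 -0.08 0 0 0;0 0 -0.08 0 0 0;0 0 -0.08 0 0 0"

```text
t: 4.55
tool_pos: [0.4465, 0.0643, 0.2516]
eef_rot: [-0.001, 0.568, 0.823, -0.001]
wrist_force: [0.0, -0.3, -4.0]
grip_width: 0.295
gripper_force: 48.8
```

```bash
python3 -c "
from h import *
to(.533,.272,.254)
T=np.load('top0.npz')
"
```

```text
t 4.55 pos [0.4465 0.0643 0.2516] yaw 0.362 w 25.2 q [ 0.03 -0.28  1.88 -0.    1.54 -0.33] F [ 0.  -0.3 -4. ]
shift [ 0.1636  0.1544 -0.0026] turn [-0.002 -0.001 -0.   ]
```

Call:
drive_tool --moves "0.02 0.019 0 0 0 0;0.05 0.047 0 0 0 0;0.08 0.075 0 0 0 0;0.11 0.103 0 0 0 0;0.14 0.131 0 0 0 0;0.16 0.15 0 0 0 0;0.1655 0.155 0 0 0 0;0.1655 0.155 0 0 0 0;0.1655 0.155 0 0 0 0;0.1655 0.155 0.02 0 0 0;0.1655 0.155 0.04 0 0 0;0.1655 0.155 0.06 0 0 0"

```text
t: 6.05
tool_pos: [0.5328, 0.2734, 0.1906]
eef_rot: [-0.0, 0.568, 0.823, -0.001]
wrist_force: [-0.3, 1.1, -4.0]
grip_width: 0.296
gripper_force: 49.8
```

```bash
python3 -c "
from h import *
from bench import capture
to(.533,.274,.165)
c=capture('top');np.savez('t2.npz',**c);cv2.imwrite('pics/t2.png',cv2.resize(c['color'][190:310,110:310,::-1],None,fx=4,fy=4,interpolation=cv2.INTER_CUBIC))
"
```

```text
t 6.05 pos [0.5328 0.2734 0.1906] yaw 0.362 w 25.2 q [ 0.39  0.17  1.57 -0.    1.41  0.03] F [-0.3  1.1 -4. ]
shift [0.0004 0.0005 0.0256] turn [-0.002  0.     0.   ]
```

View pics/t2.png

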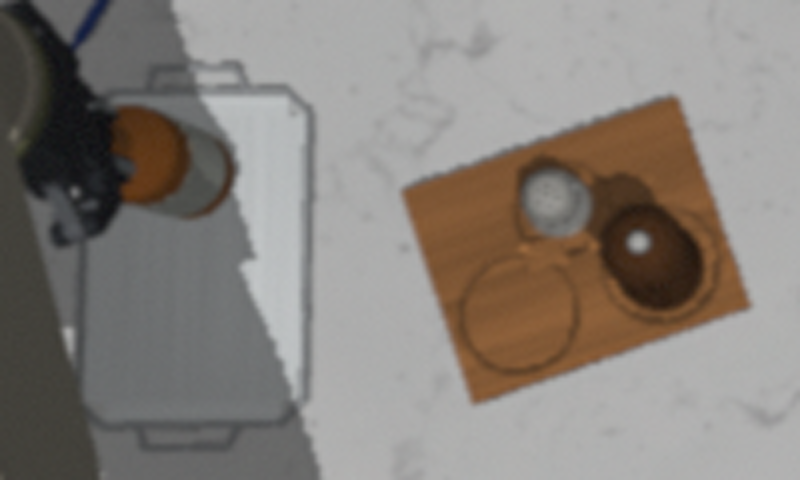

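The bottle hangs over the far half of the tray at crop (200,175), and its front well at (519,315) is empty. I'll lower it, release and rise.

Call:
drive_tool --moves "0 0 0.01 0 0 0;0 0 0.02 0 0 0;0 0 0.0255 0 0 0;0 0 0.0255 0 0 0;0 0 0.0255 0 0 0;0 0 0.0255 0 0 0"

```text
t: 6.85
tool_pos: [0.5338, 0.2742, 0.1681]
eef_rot: [0.0, 0.568, 0.823, 0.0]
wrist_force: [0.5, 0.7, -3.3]
grip_width: 0.294
gripper_force: 49.8
```

Call:
drive_tool --moves "0 0 0 0 0 0;0 0 0 0 0 0;0 0 0 0 0 0;0 0 0 0 0 0;0 0 0 0 0 0;0 0 -0.02 0 0 0;0 0 -0.06 0 0 0;0 0 -0.1 0 0 0;0 0 -0.1 0 0 0;0 0 -0.1 0 0 0" --claw 0.085

```text
t: 8.1
tool_pos: [0.5336, 0.2741, 0.2684]
eef_rot: [0.0, 0.568, 0.823, 0.001]
wrist_force: [-0.4, -0.5, -1.7]
grip_width: 0.994
gripper_force: 0.0
```

```bash
python3 -c "
from h import *
T=np.load('t2.npz')
# empty left front well rim ellipse centre, z .024
w=onz(T,110+519/4,190+315/4,.024);print('well',w)
to(.482,-.024,.26,.362)
"
```

```text
well [0.4464 0.0599 0.024 ]
t 8.1 pos [0.5336 0.2741 0.2684] yaw 0.362 w 84.8 q [ 0.39  0.12  1.47 -0.    1.55  0.03] F [-0.4 -0.5 -1.7]
shift [-0.2605 -0.1539  0.0082] turn [ 0.001 -0.     0.   ]
```

Call:
drive_tool --moves "-0.26 -0.154 0.008 0 0 0;-0.26 -0.154 0.008 0 0 0;-0.26 -0.154 0.008 0 0 0;-0.26 -0.154 0.008 0 0 0;-0.26 -0.154 0.008 0 0 0;-0.26 -0.154 0.008 0 0 0;-0.26 -0.154 0.008 0 0 0;-0.26 -0.154 0.008 0 0 0;-0.26 -0.154 0.008 0 0 0;-0.26 -0.154 0.008 0 0 0"

```text
t: 9.35
tool_pos: [0.4816, -0.023, 0.2595]
eef_rot: [-0.0, 0.568, 0.823, -0.0]
wrist_force: [-0.2, -0.2, 0.4]
grip_width: 0.998
gripper_force: 0.0
```

```bash
python3 -c "
from h import *
from bench import capture
c=capture('wrist');a=c['color'];np.savez('w5.npz',**c)
t=capture('top');np.savez('t5.npz',**t)
pic=np.vstack([a[120:480,160:480],])
b=cv2.resize(t['color'][190:310,110:310],(600,360))
cv2.imwrite('pics/w5.png',cv2.resize(np.hstack([pic,b]),(800,313))[:,:,::-1])
to(.482,-.024,.156,.362)
print(proj(c,(.4823,-.0283,.182)),proj(c,(.4823,-.024,.182)))
"
```

```text
t 9.45 pos [ 0.4816 -0.0232  0.2595] yaw 0.363 w 84.7 q [-0.15 -0.2   1.8   0.    1.54 -0.52] F [-0.5  0.2 -0.5]
shift [-9.000e-04  1.000e-04  1.035e-01] turn [-0.    -0.     0.001]
[317.6 274.7] [320.4 267.8]
```

View pics/w5.png

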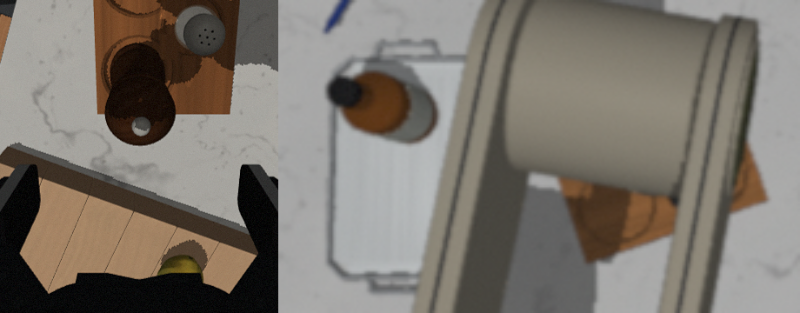

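The bottle stands on the tray. The finial is at wrist (322,265), as predicted, so I'll descend on the mill's head.

Call:
drive_tool --moves "0 0 0.03 0 0 0;0 0 0.06 0 0 0;0 0 0.09 0 0 0;0 0 0.103 0 0 0;0 0 0.103 0 0 0;0 0 0.103 0 0 0;0 0 0.103 0 0 0"

```text
t: 10.32
tool_pos: [0.4824, -0.0238, 0.1579]
eef_rot: [0.001, 0.568, 0.823, 0.001]
wrist_force: [-0.2, -0.2, 0.1]
grip_width: 0.995
gripper_force: 0.0
```

Call:
drive_tool --moves "0 0 0 0 0 0;0 0 0 0 0 0;0 0 0 0 0 0;0 0 0 0 0 0;0 0 0 0 0 0;0 0 0 0 0 0;0 0 0 0 0 0;0 0 0 0 0 0" --claw 0 --force 50

```text
t: 11.32
tool_pos: [0.482, -0.0238, 0.1573]
eef_rot: [0.001, 0.568, 0.823, 0.0]
wrist_force: [-1.2, -0.0, 6.2]
grip_width: 0.545
gripper_force: 51.1
```

Call:
drive_tool --moves "0 0 -0.02 0 0 0;0 0 -0.04 0 0 0;0 0 -0.07 0 0 0;0 0 -0.1 0 0 0;0 0 -0.12 0 0 0;0 0 -0.12 0 0 0;0 0 -0.12 0 0 0"

```text
t: 12.2
tool_pos: [0.481, -0.0236, 0.2751]
eef_rot: [-0.001, 0.568, 0.823, -0.0]
wrist_force: [-0.7, -0.5, -1.2]
grip_width: 0.547
gripper_force: 52.0
```

```bash
python3 -c "
from h import *
to(.434,.268,.276)
"
```

```text
t 12.2 pos [ 0.481  -0.0236  0.2751] yaw 0.362 w 46.7 q [-0.16 -0.2   1.77 -0.    1.57 -0.52] F [-0.7 -0.5 -1.2]
shift [ 0.2894  0.0593 -0.0008] turn [-0.002 -0.001 -0.   ]
```

Call:
drive_tool --moves "0.02 0.004 0 0 0 0;0.06 0.012 0 0 0 0;0.1 0.02 0 0 0 0;0.14 0.029 0 0 0 0;0.18 0.037 0 0 0 0;0.22 0.045 0 0 0 0;0.26 0.053 0 0 0 0;0.28 0.057 0 0 0 0;0.289 0.059 0 0 0 0;0.289 0.059 0.03 0 0 0;0.289 0.059 0.06 0 0 0;0.289 0.059 0.085 0 0 0"

```text
t: 13.7
tool_pos: [0.4338, 0.2664, 0.1892]
eef_rot: [-0.0, 0.569, 0.823, -0.001]
wrist_force: [-0.7, -0.1, -1.1]
grip_width: 0.542
gripper_force: 51.9
```

```bash
python3 -c "
from h import *
from bench import capture
to(.434,.268,.149)
c=capture('scene')['color'][130:290,180:380];d=capture('wrist')['color']
cv2.imwrite('pics/s6.png',np.hstack([cv2.resize(c,(500,400)),cv2.resize(d,(300,400))])[:,:,::-1])
"
```

```text
t 13.7 pos [0.4338 0.2664 0.1892] yaw 0.361 w 46.3 q [ 0.45 -0.08  1.82 -0.    1.4   0.09] F [-0.7 -0.1 -1.1]
shift [0.0014 0.0008 0.0402] turn [-0.002  0.001  0.   ]
```

View pics/s6.png

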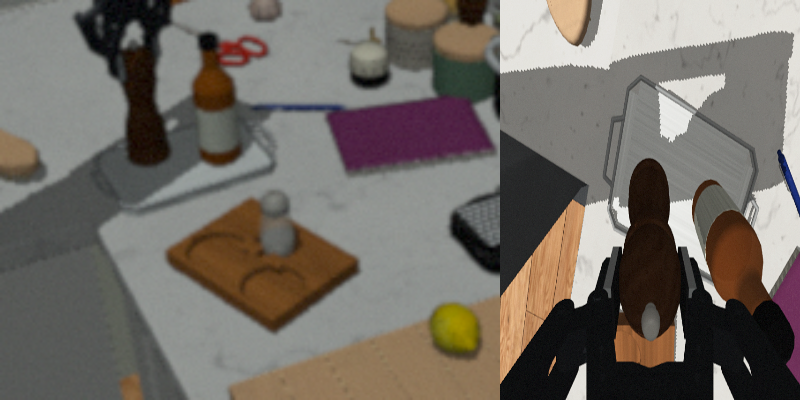

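The mill hangs upright in the pads over the near half of the tray with the bottle beside it, and salt is still in its well. I'll lower and release.

Call:
drive_tool --moves "0 0 0.015 0 0 0;0 0 0.03 0 0 0;0 0 0.041 0 0 0;0 0 0.041 0 0 0;0 0 0.041 0 0 0;0 0 0.041 0 0 0;0 0 0.041 0 0 0"

```text
t: 14.68
tool_pos: [0.4345, 0.2676, 0.1509]
eef_rot: [0.0, 0.568, 0.823, 0.0]
wrist_force: [-0.0, 0.6, -1.5]
grip_width: 0.542
gripper_force: 52.0
```

Call:
drive_tool --moves "0 0 0 0 0 0;0 0 0 0 0 0;0 0 0 0 0 0;0 0 0 0 0 0;0 0 0 0 0 0;0 0 -0.02 0 0 0;0 0 -0.06 0 0 0;0 0 -0.1 0 0 0;0 0 -0.1 0 0 0;0 0 -0.1 0 0 0" --claw 0.085

```text
t: 15.92
tool_pos: [0.4342, 0.2674, 0.25]
eef_rot: [-0.0, 0.568, 0.823, -0.0]
wrist_force: [-0.3, -0.0, 0.1]
grip_width: 0.997
gripper_force: 0.0
```

```bash
python3 -c "
from h import *
from bench import capture
w=np.load('w3.npz');t=np.load('top0.npz')
a=(255+274/2,130+297/2)
print('salt w3',onz(w,*a,.102),'w5',onz(np.load('w5.npz'),160+207/.869,120+37/.869,.102))
to(.515,.035,.2,.362)
"
```

```text
salt w3 [0.5163 0.0389 0.102 ] w5 [0.5164 0.0384 0.102 ]
t 15.93 pos [0.4342 0.2674 0.25  ] yaw 0.362 w 85.1 q [ 0.45 -0.11  1.74  0.    1.52  0.09] F [-0.3 -0.   0.1]
shift [-0.2459 -0.0067  0.05  ] turn [-0.  0. -0.]
```

Call:
drive_tool --moves "-0.06 -0.002 0 0 0 0;-0.12 -0.003 0 0 0 0;-0.18 -0.004 0 0 0 0;-0.22 -0.005 0 0 0 0;-0.244 -0.006 0 0 0 0;-0.244 -0.006 0.03 0 0 0;-0.244 -0.006 0.06 0 0 0;-0.244 -0.006 0.07 0 0 0;-0.244 -0.006 0.07 0 0 0;-0.244 -0.006 0.07 0 0 0;-0.244 -0.006 0.07 0 0 0"

```text
t: 17.3
tool_pos: [0.516, 0.0372, 0.1819]
eef_rot: [0.001, 0.568, 0.823, 0.001]
wrist_force: [0.0, 0.2, 0.3]
grip_width: 0.991
gripper_force: 0.0
```

```bash
python3 -c "
from h import *
from bench import capture
to(.515,.037,.073)
c=capture('wrist');np.savez('w7.npz',**c);a=c['color'][:,:,::-1]
t=capture('top')['color'][190:310,110:310,::-1]
cv2.imwrite('pics/w7.png',np.hstack([cv2.resize(a,(480,360)),cv2.resize(t,(320,360))]))
for y in(.034,.037,.040):print(proj(c,(.515,y,.102)))
"
```

```text
t 17.3 pos [0.516  0.0372 0.1819] yaw 0.362 w 84.6 q [-0.03 -0.05  1.81 -0.    1.38 -0.39] F [0.  0.2 0.3]
shift [ 0.0002 -0.0012  0.1089] turn [ 0.002  0.001 -0.   ]
[315.9 268.5]
[317.9 263.7]
[319.8 258.8]
```

View pics/w7.png

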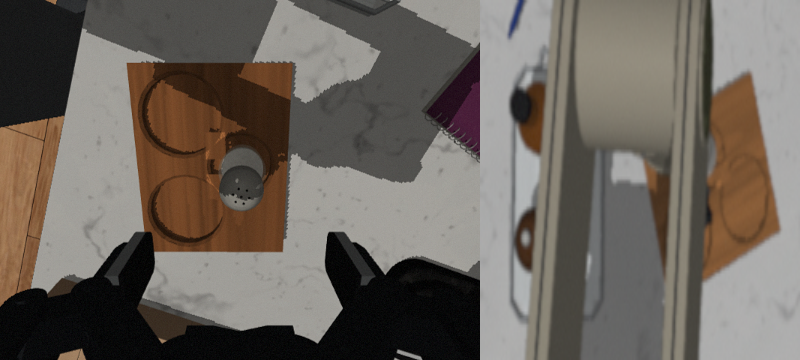

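Bottle and mill both stand on the tray; salt holes are at wrist (323,259), with the empty front wells at about (241,150) and (251,280).

```bash
python3 -c "
from h import *
c=np.load('w7.npz')
A=onz(c,181/.75,112/.75,.024);B=onz(c,188/.75,210/.75,.024);d=(A-B)[:2];print(A,B,np.linalg.norm(d))
d/=np.linalg.norm(d);x=np.array([d[1],-d[0]]);print('rear',(A+B)[:2]/2+.055*x,'yaw',np.arctan2(x[1],x[0]))
print(onz(c,322.7,258.7,.102)); to(.517,.0403,.071,.362)"
```

```text
[0.4468 0.0685 0.024 ] [ 0.4826 -0.0222  0.024 ] 0.0975096405490247
rear [0.51585904 0.04334288] yaw 0.3759358509493308
[0.5164 0.0406 0.102 ]
t 17.4 pos [0.5157 0.0372 0.1815] yaw 0.362 w 84.8 q [-0.03 -0.05  1.81 -0.    1.38 -0.39] F [ 0.   0.  -0.7]
shift [0.0025 0.0022 0.1105] turn [0.001 0.001 0.   ]
```

Call:
drive_tool --moves "0.003 0.002 0.03 0 0 0;0.003 0.002 0.06 0 0 0;0.003 0.002 0.09 0 0 0;0.003 0.002 0.111 0 0 0;0.003 0.002 0.111 0 0 0;0.003 0.002 0.111 0 0 0;0.003 0.002 0.111 0 0 0"

```text
t: 18.27
tool_pos: [0.5171, 0.0407, 0.0711]
eef_rot: [0.001, 0.568, 0.823, 0.001]
wrist_force: [0.3, 0.2, 0.6]
grip_width: 0.996
gripper_force: 0.0
```

Call:
drive_tool --moves "0 0 0 0 0 0;0 0 0 0 0 0;0 0 0 0 0 0;0 0 0 0 0 0;0 0 0 0 0 0;0 0 0 0 0 0;0 0 0 0 0 0;0 0 0 0 0 0" --claw 0 --force 40

```text
t: 19.27
tool_pos: [0.5165, 0.0407, 0.0702]
eef_rot: [0.0, 0.568, 0.823, 0.0]
wrist_force: [-1.2, 0.9, 5.5]
grip_width: 0.444
gripper_force: 39.6
```

Call:
drive_tool --moves "0 0 -0.02 0 0 0;0 0 -0.05 0 0 0;0 0 -0.09 0 0 0;0 0 -0.12 0 0 0;0 0 -0.12 0 0 0;0 0 -0.12 0 0 0"

```text
t: 20.02
tool_pos: [0.5153, 0.0407, 0.1882]
eef_rot: [-0.001, 0.568, 0.823, -0.0]
wrist_force: [-0.2, -0.1, -1.0]
grip_width: 0.441
gripper_force: 40.0
```

```bash
python3 -c "
from h import *
to(.44,-.26,.195,-.2)"
```

```text
t 20.02 pos [0.5153 0.0407 0.1882] yaw 0.362 w 37.6 q [-0.02 -0.05  1.8   0.    1.4  -0.38] F [-0.2 -0.1 -1. ]
shift [-0.2545 -0.1769 -0.0067] turn [-0.002 -0.     0.562]
```

Call:
drive_tool --moves "-0.03 -0.02 0 0 0 0;-0.07 -0.05 0 0 0 0;-0.11 -0.08 0 0 0 0;-0.15 -0.105 0 0 0 0;-0.19 -0.133 0 0 0 0;-0.23 -0.16 0 0 0 0;-0.2545 -0.177 0 0 0 0;-0.2545 -0.177 0.02 0 0 0;-0.2545 -0.177 0.05 0 0 0;-0.2545 -0.177 0.07 0 0 0;-0.2545 -0.177 0.07 0 0 0;-0.2545 -0.177 0.07 0 0 0"

```text
t: 21.52
tool_pos: [0.4404, -0.2599, 0.1193]
eef_rot: [-0.0, 0.568, 0.823, 0.0]
wrist_force: [-0.3, -0.1, -0.3]
grip_width: 0.435
gripper_force: 40.0
```

```bash
python3 -c "
from h import *
from bench import capture
to(.44,-.26,.0985,.362)
c=capture('scene');d=capture('wrist');np.savez('w8.npz',**d)
cv2.imwrite('pics/s8.png',np.hstack([cv2.resize(c['color'][200:400,250:450],(400,400)),cv2.resize(d['color'],(400,400))])[:,:,::-1])
print(proj(d,(.4375,-.3858,.145)))
"
```

```text
t 21.52 pos [ 0.4404 -0.2599  0.1193] yaw 0.362 w 37.2 q [-0.63 -0.    1.88 -0.    1.27 -1.  ] F [-0.3 -0.1 -0.3]
shift [ 0.     -0.0004  0.0208] turn [-0.    -0.001  0.   ]
[194.  652.8]
```

View pics/s8.png

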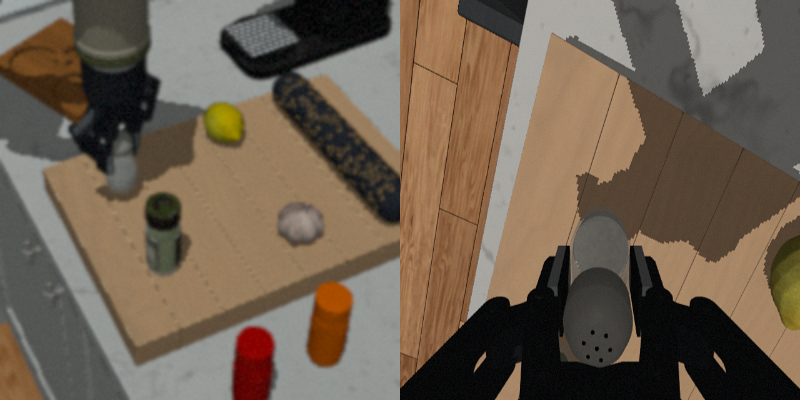

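Salt hangs upright between the pads over the near half of the block; the jar is 125 mm away. I'll lower and release.

Call:
drive_tool --moves "0 0 0.01 0 0 0;0 0 0.017 0 0 0;0 0 0.0205 0 0 0;0 0 0.0205 0 0 0;0 0 0.0205 0 0 0;0 0 0.0205 0 0 0;0 0 0.0205 0 0 0"

```text
t: 22.5
tool_pos: [0.4406, -0.26, 0.0991]
eef_rot: [0.0, 0.568, 0.823, 0.0]
wrist_force: [0.5, -0.0, -1.2]
grip_width: 0.441
gripper_force: 40.0
```

Call:
drive_tool --moves "0 0 0 0 0 0;0 0 0 0 0 0;0 0 0 0 0 0;0 0 0 0 0 0;0 0 0 0 0 0;0 0 -0.02 0 0 0;0 0 -0.06 0 0 0;0 0 -0.1 0 0 0;0 0 -0.12 0 0 0;0 0 -0.12 0 0 0;0 0 -0.12 0 0 0" --claw 0.085

```text
t: 23.88
tool_pos: [0.4401, -0.2597, 0.2177]
eef_rot: [-0.001, 0.568, 0.823, 0.0]
wrist_force: [-0.5, 0.5, 0.2]
grip_width: 0.995
gripper_force: 0.0
```

```bash
python3 -c "
from h import *
to(.438,-.384,.22,.362)"
```

```text
t 23.88 pos [ 0.4401 -0.2597  0.2177] yaw 0.362 w 85.0 q [-0.63 -0.09  1.78  0.    1.46 -1.  ] F [-0.5  0.5  0.2]
shift [-0.1155 -0.046  -0.0025] turn [-0.001 -0.001  0.   ]
```

Call:
drive_tool --moves "-0.05 -0.02 0 0 0 0;-0.09 -0.036 0 0 0 0;-0.1155 -0.046 0 0 0 0;-0.1155 -0.046 0 0 0 0;-0.1155 -0.046 0 0 0 0;-0.1155 -0.046 0 0 0 0;-0.1155 -0.046 0 0 0 0"

```text
t: 24.75
tool_pos: [0.4387, -0.3835, 0.219]
eef_rot: [0.0, 0.568, 0.823, 0.0]
wrist_force: [-0.4, 0.1, -0.2]
grip_width: 0.991
gripper_force: 0.0
```

```bash
python3 -c "
from h import *
from bench import capture
to(.438,-.384,.11,.362)
d=capture('wrist');np.savez('w9.npz',**d)
cv2.imwrite('pics/w9.png',d['color'][:,:,::-1])
for y in(-.386,-.380): print(proj(d,(.4375,y,.145)))
"
```

```text
t 24.75 pos [ 0.4387 -0.3835  0.219 ] yaw 0.363 w 84.6 q [-0.81  0.1   1.58  0.    1.46 -1.17] F [-0.4  0.1 -0.2]
shift [-0.0002 -0.0008  0.109 ] turn [ 0.    -0.     0.001]
[316.2 271.3]
[320.3 261.4]
```

View pics/w9.png

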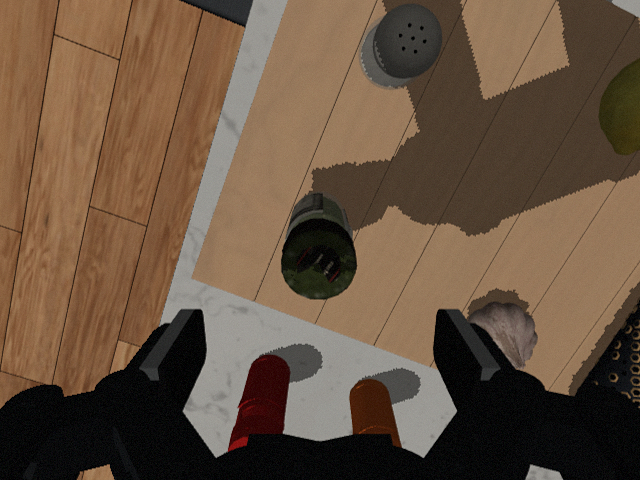

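The salt shaker stands on the block at (408,42). The jar's dark cap is at (320,265), directly under the tool, with red and orange behind it. I'll grasp the jar.

Call:
drive_tool --moves "0.001 0 0.03 0 0 0;0.001 0 0.06 0 0 0;0.001 0 0.09 0 0 0;0.001 0 0.109 0 0 0;0.001 0 0.109 0 0 0;0.001 0 0.109 0 0 0;0.001 0 0.109 0 0 0"

```text
t: 25.68
tool_pos: [0.4389, -0.3842, 0.1117]
eef_rot: [0.001, 0.568, 0.823, -0.0]
wrist_force: [0.3, -0.4, -0.1]
grip_width: 0.996
gripper_force: 0.0
```

Call:
drive_tool --moves "0 0 0 0 0 0;0 0 0 0 0 0;0 0 0 0 0 0;0 0 0 0 0 0;0 0 0 0 0 0;0 0 0 0 0 0;0 0 0 0 0 0;0 0 0 0 0 0" --claw 0 --force 40

```text
t: 26.68
tool_pos: [0.4382, -0.3836, 0.1104]
eef_rot: [0.0, 0.568, 0.823, -0.0]
wrist_force: [-0.2, -0.9, 4.7]
grip_width: 0.47
gripper_force: 40.3
```

Call:
drive_tool --moves "0 0 -0.02 0 0 0;0 0 -0.05 0 0 0;0 0 -0.09 0 0 0;0 0 -0.12 0 0 0;0 0 -0.14 0 0 0;0 0 -0.14 0 0 0;0 0 -0.14 0 0 0"

```text
t: 27.55
tool_pos: [0.4376, -0.3829, 0.2484]
eef_rot: [-0.001, 0.568, 0.823, 0.0]
wrist_force: [-0.6, -0.0, -1.3]
grip_width: 0.47
gripper_force: 40.5
```

```bash
python3 -c "
from h import *
to(.516,.041,.25,.362)"
```

```text
t 27.55 pos [ 0.4376 -0.3829  0.2484] yaw 0.362 w 40.2 q [-0.81  0.08  1.55  0.    1.51 -1.17] F [-0.6 -0.  -1.3]
shift [ 0.3687  0.2234 -0.001 ] turn [-0.001 -0.002  0.   ]
```

Call:
drive_tool --moves "0.03 0.018 0 0 0 0;0.08 0.048 0 0 0 0;0.13 0.079 0 0 0 0;0.18 0.109 0 0 0 0;0.23 0.139 0 0 0 0;0.28 0.17 0 0 0 0;0.33 0.2 0 0 0 0;0.369 0.2235 0 0 0 0;0.369 0.2235 0 0 0 0;0.369 0.2235 0.04 0 0 0;0.369 0.2235 0.08 0 0 0;0.369 0.2235 0.12 0 0 0"

```text
t: 29.05
tool_pos: [0.5153, 0.0399, 0.1274]
eef_rot: [-0.001, 0.569, 0.823, -0.001]
wrist_force: [1.2, -0.1, -1.0]
grip_width: 0.47
gripper_force: 40.7
```

```bash
python3 -c "
from h import *
to(.516,.0415,.0825,.362)"
```

```text
t 29.05 pos [0.5153 0.0399 0.1274] yaw 0.361 w 40.2 q [-0.02  0.01  1.85 -0.    1.28 -0.38] F [ 1.2 -0.1 -1. ]
shift [0.0013 0.0013 0.0449] turn [-0.002 -0.    -0.001]
```

Call:
drive_tool --moves "0.001 0.001 0.01 0 0 0;0.001 0.001 0.025 0 0 0;0.001 0.001 0.037 0 0 0;0.001 0.001 0.044 0 0 0;0.001 0.001 0.044 0 0 0;0.001 0.001 0.044 0 0 0;0.001 0.001 0.044 0 0 0;0.001 0.001 0.044 0 0 0"

```text
t: 30.05
tool_pos: [0.5173, 0.0421, 0.0864]
eef_rot: [0.0, 0.568, 0.823, 0.0]
wrist_force: [0.5, 0.4, -1.4]
grip_width: 0.463
gripper_force: 40.6
```

Call:
drive_tool --moves "0 0 0 0 0 0;0 0 0 0 0 0;0 0 0 0 0 0;0 0 0 0 0 0;0 0 0 0 0 0;0 0 -0.02 0 0 0;0 0 -0.06 0 0 0;0 0 -0.1 0 0 0;0 0 -0.12 0 0 0;0 0 -0.12 0 0 0;0 0 -0.12 0 0 0" --claw 0.085

```text
t: 31.42
tool_pos: [0.5164, 0.0421, 0.2047]
eef_rot: [-0.001, 0.568, 0.823, -0.0]
wrist_force: [0.8, -0.7, -0.1]
grip_width: 0.993
gripper_force: 0.0
```

```bash
python3 -c "
from h import *
from bench import capture
to(.4345,.2676,.25,.362)
d=capture('wrist');np.savez('w10.npz',**d);c=capture('scene')
cv2.imwrite('pics/w10.png',np.hstack([cv2.resize(d['color'],(480,360)),cv2.resize(c['color'][130:370,240:454],(320,360))])[:,:,::-1])
print(proj(d,(.516,.0415,.117)))
"
```

```text
t 31.43 pos [0.5164 0.0421 0.2047] yaw 0.362 w 84.8 q [-0.02 -0.06  1.77 -0.    1.43 -0.38] F [ 0.8 -0.7 -0.1]
shift [ 0.2399  0.0032 -0.0452] turn [-0.002 -0.001 -0.   ]
[319.1 259.7]
```

View pics/w10.png

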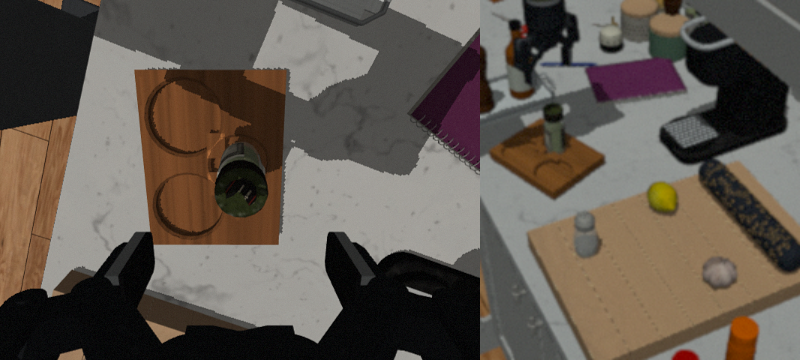

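The jar stands in the rear well (cap at wrist (323,256), prediction (319,260)), and salt is upright on the block at (587,235). Next I'll return the mill.

Call:
drive_tool --moves "0 0 -0.05 0 0 0;0.05 0.001 -0.055 0 0 0;0.11 0.002 -0.055 0 0 0;0.17 0.003 -0.055 0 0 0;0.22 0.003 -0.055 0 0 0;0.24 0.003 -0.055 0 0 0;0.24 0.003 -0.055 0 0 0;0.24 0.003 -0.055 0 0 0;0.24 0.003 -0.055 0 0 0;0.24 0.003 -0.055 0 0 0"

```text
t: 32.78
tool_pos: [0.4352, 0.2669, 0.2609]
eef_rot: [0.0, 0.569, 0.822, -0.0]
wrist_force: [-0.5, 0.3, -1.2]
grip_width: 0.997
gripper_force: 0.0
```

```bash
python3 -c "
from h import *
from bench import capture
to(.4345,.2676,.149,.362)
d=capture('wrist')
# finial: light grey spot near prediction
p=proj(d,(.4345,.2676,.173));print(p)
u,v=p.astype(int);k=d['color'][v-25:v+25,u-25:u+25].astype(int)
m=(k.min(2)>80);ys,xs=np.nonzero(m);print(m.sum(),xs.mean()+u-25,ys.mean()+v-25,xs.std(),ys.std())
"
```

```text
t 32.77 pos [0.4352 0.2669 0.2609] yaw 0.361 w 85.1 q [ 0.45 -0.12  1.72 -0.    1.54  0.09] F [-0.5  0.3 -1.2]
shift [ 0.0009 -0.0004  0.1119] turn [-0.     0.    -0.001]
[319.2 257.1]
481 317.99376299376297 271.2952182952183 13.742280485787832 9.248259824184872
```

```bash
python3 -c "
from h import *
from bench import capture
d=capture('wrist');k=d['color'][200:330,270:370]
for th in(70,90,110,130):
    n,l,s,c=cv2.connectedComponentsWithStats((k.min(2)>th).astype('uint8'))
    print(th,[(s[i][:5].tolist(),(c[i]+[270,200]).round().tolist()) for i in range(1,n) if 40<s[i][4]<3000])
"
```

```text
70 [([0, 0, 19, 51, 745], [277.0, 222.0]), ([42, 50, 20, 17, 245], [321.0, 258.0])]
90 [([0, 0, 19, 49, 716], [277.0, 221.0]), ([78, 0, 22, 77, 1124], [361.0, 235.0]), ([42, 53, 19, 14, 160], [320.0, 260.0])]
110 [([0, 9, 17, 38, 407], [276.0, 229.0]), ([79, 12, 21, 62, 810], [362.0, 243.0]), ([42, 53, 18, 14, 135], [320.0, 260.0])]
130 [([0, 9, 17, 38, 405], [276.0, 229.0]), ([79, 12, 21, 62, 796], [362.0, 243.0]), ([43, 54, 16, 12, 110], [320.0, 260.0])]
```

The finial is at (321,258), as predicted.

Call:
drive_tool --moves "0.001 0 0.03 0 0 0;0.001 0 0.06 0 0 0;0.001 0 0.09 0 0 0;0.001 0 0.113 0 0 0;0.001 0 0.113 0 0 0;0.001 0 0.113 0 0 0;0.001 0 0.113 0 0 0"

```text
t: 33.75
tool_pos: [0.4354, 0.269, 0.1496]
eef_rot: [0.001, 0.568, 0.823, 0.001]
wrist_force: [0.5, 0.1, -0.0]
grip_width: 0.995
gripper_force: 0.0
```

Call:
drive_tool --moves "0 0 0 0 0 0;0 0 0 0 0 0;0 0 0 0 0 0;0 0 0 0 0 0;0 0 0 0 0 0;0 0 0 0 0 0;0 0 0 0 0 0;0 0 0 0 0 0" --claw 0 --force 50

```text
t: 34.75
tool_pos: [0.4349, 0.2688, 0.1489]
eef_rot: [0.0, 0.568, 0.823, 0.0]
wrist_force: [-0.7, 0.2, 5.2]
grip_width: 0.539
gripper_force: 51.0
```

Call:
drive_tool --moves "0 0 -0.02 0 0 0;0 0 -0.05 0 0 0;0 0 -0.09 0 0 0;0 0 -0.13 0 0 0;0 0 -0.13 0 0 0;0 0 -0.13 0 0 0"

```text
t: 35.5
tool_pos: [0.4341, 0.2684, 0.277]
eef_rot: [-0.0, 0.568, 0.823, -0.001]
wrist_force: [-0.4, -0.4, -2.1]
grip_width: 0.538
gripper_force: 52.0
```

```bash
python3 -c "
from h import *
to(.482,-.0235,.275,.362)"
```

```text
t 35.5 pos [0.4341 0.2684 0.277 ] yaw 0.362 w 46.0 q [ 0.45 -0.12  1.7   0.    1.57  0.09] F [-0.4 -0.4 -2.1]
shift [-0.29   -0.0586  0.0021] turn [-0.001  0.     0.   ]
```

Call:
drive_tool --moves "-0.02 -0.004 0 0 0 0;-0.06 -0.012 0 0 0 0;-0.1 -0.02 0 0 0 0;-0.14 -0.028 0 0 0 0;-0.18 -0.036 0 0 0 0;-0.22 -0.044 0 0 0 0;-0.26 -0.052 0 0 0 0;-0.28 -0.057 0 0 0 0;-0.29 -0.0585 0 0 0 0;-0.29 -0.0585 0.03 0 0 0;-0.29 -0.0585 0.06 0 0 0;-0.29 -0.0585 0.08 0 0 0"

```text
t: 37.0
tool_pos: [0.4811, -0.0225, 0.1951]
eef_rot: [-0.002, 0.568, 0.823, -0.001]
wrist_force: [0.1, -0.4, -1.5]
grip_width: 0.54
gripper_force: 52.0
```

```bash
python3 -c "
from h import *
to(.482,-.0235,.158,.362)"
```

```text
t 37.0 pos [ 0.4811 -0.0225  0.1951] yaw 0.363 w 46.1 q [-0.15 -0.16  1.88  0.    1.42 -0.52] F [ 0.1 -0.4 -1.5]
shift [-0.0013  0.0006  0.0371] turn [-0.003 -0.002  0.001]
```

Call:
drive_tool --moves "-0.001 0 0.01 0 0 0;-0.001 0 0.022 0 0 0;-0.001 0 0.032 0 0 0;-0.001 0 0.037 0 0 0;-0.001 0 0.037 0 0 0;-0.001 0 0.037 0 0 0;-0.001 0 0.037 0 0 0"

```text
t: 37.88
tool_pos: [0.4832, -0.0243, 0.1615]
eef_rot: [0.0, 0.568, 0.823, 0.0]
wrist_force: [-0.6, 0.4, -1.6]
grip_width: 0.54
gripper_force: 52.0
```

Call:
drive_tool --moves "0 0 0 0 0 0;0 0 0 0 0 0;0 0 0 0 0 0;0 0 0 0 0 0;0 0 0 0 0 0;0 0 -0.02 0 0 0;0 0 -0.06 0 0 0;0 0 -0.11 0 0 0;0 0 -0.11 0 0 0;0 0 -0.11 0 0 0" --claw 0.085

```text
t: 39.12
tool_pos: [0.4828, -0.0243, 0.2708]
eef_rot: [0.0, 0.568, 0.823, 0.0]
wrist_force: [-0.1, -1.3, -1.0]
grip_width: 0.995
gripper_force: 0.0
```

```bash
python3 -c "
from h import *
to(.5337,.2741,.268,.362)"
```

```text
t 39.12 pos [ 0.4828 -0.0243  0.2708] yaw 0.362 w 84.9 q [-0.16 -0.2   1.78  0.    1.56 -0.52] F [-0.1 -1.3 -1. ]
shift [0.261  0.1532 0.0028] turn [0. 0. 0.]
```

Now the bottle.

Call:
drive_tool --moves "0.05 0.029 0 0 0 0;0.1 0.059 0 0 0 0;0.15 0.088 0 0 0 0;0.2 0.117 0 0 0 0;0.24 0.141 0 0 0 0;0.261 0.153 0 0 0 0;0.261 0.153 0 0 0 0;0.261 0.153 0 0 0 0;0.261 0.153 0 0 0 0;0.261 0.153 0 0 0 0"

```text
t: 40.38
tool_pos: [0.5336, 0.2731, 0.2711]
eef_rot: [0.0, 0.569, 0.823, 0.0]
wrist_force: [0.3, -0.1, 0.1]
grip_width: 0.995
gripper_force: 0.0
```

```bash
python3 -c "
from h import *
from bench import capture
to(.5337,.2741,.1645,.362)
d=capture('wrist');k=d['color'][200:400,230:410]
print(proj(d,(.5337,.2741,.188)))
for th in(25,35,45):
    n,l,s,c=cv2.connectedComponentsWithStats((k.max(2)<th).astype('uint8'))
    print(th,[((s[i][:5]+[230,200,0,0,0]).tolist(),(c[i]+[230,200]).round().tolist()) for i in range(1,n) if 400<s[i][4]])
"
```

```text
t 40.38 pos [0.5336 0.2731 0.2711] yaw 0.361 w 85.0 q [ 0.39  0.12  1.47 -0.    1.55  0.03] F [ 0.3 -0.1  0.1]
shift [0.0009 0.0004 0.1066] turn [ 0.     0.    -0.001]
[320.7 260.3]
25 [([298, 227, 48, 52, 1969], [321.0, 253.0])]
35 [([298, 225, 48, 54, 2009], [321.0, 252.0])]
45 [([298, 216, 48, 64, 2335], [322.0, 249.0]), ([230, 303, 44, 97, 502], [258.0, 326.0])]
```

The cap is centred at (322,255), within 2 mm. I'll grasp it.

Call:
drive_tool --moves "0.001 0 0.03 0 0 0;0.001 0 0.06 0 0 0;0.001 0 0.09 0 0 0;0.001 0 0.106 0 0 0;0.001 0 0.106 0 0 0;0.001 0 0.106 0 0 0;0.001 0 0.106 0 0 0"

```text
t: 41.3
tool_pos: [0.534, 0.2753, 0.1668]
eef_rot: [0.001, 0.568, 0.823, 0.001]
wrist_force: [-0.1, -0.1, 0.0]
grip_width: 0.998
gripper_force: 0.0
```

Call:
drive_tool --moves "0 0 0 0 0 0;0 0 0 0 0 0;0 0 0 0 0 0;0 0 0 0 0 0;0 0 0 0 0 0;0 0 0 0 0 0;0 0 0 0 0 0;0 0 0 0 0 0" --claw 0 --force 50

```text
t: 42.3
tool_pos: [0.5333, 0.275, 0.1652]
eef_rot: [0.0, 0.568, 0.823, 0.0]
wrist_force: [0.6, -0.4, 2.5]
grip_width: 0.297
gripper_force: 48.8
```

Call:
drive_tool --moves "0 0 -0.02 0 0 0;0 0 -0.05 0 0 0;0 0 -0.08 0 0 0;0 0 -0.11 0 0 0;0 0 -0.11 0 0 0;0 0 -0.11 0 0 0"

```text
t: 43.05
tool_pos: [0.5326, 0.2747, 0.2738]
eef_rot: [-0.0, 0.568, 0.823, -0.001]
wrist_force: [-0.6, 0.4, -3.9]
grip_width: 0.297
gripper_force: 49.5
```

```bash
python3 -c "
from h import *
to(.447,.0645,.275,.362)"
```

```text
t 43.05 pos [0.5326 0.2747 0.2738] yaw 0.362 w 25.4 q [0.39 0.12 1.46 0.   1.56 0.03] F [-0.6  0.4 -3.9]
shift [-0.1663 -0.1545 -0.001 ] turn [-0.002  0.    -0.   ]
```

Call:
drive_tool --moves "-0.02 -0.019 0 0 0 0;-0.05 -0.046 0 0 0 0;-0.08 -0.074 0 0 0 0;-0.11 -0.102 0 0 0 0;-0.14 -0.13 0 0 0 0;-0.16 -0.149 0 0 0 0;-0.1663 -0.1545 0 0 0 0;-0.1663 -0.1545 0 0 0 0;-0.1663 -0.1545 0.02 0 0 0;-0.1663 -0.1545 0.05 0 0 0;-0.1663 -0.1545 0.07 0 0 0;-0.1663 -0.1545 0.07 0 0 0"

```text
t: 44.55
tool_pos: [0.4456, 0.0654, 0.2015]
eef_rot: [-0.002, 0.568, 0.823, -0.002]
wrist_force: [0.3, 0.3, -3.6]
grip_width: 0.294
gripper_force: 49.7
```

```bash
python3 -c "
from h import *
to(.447,.0645,.1745,.362)"
```

```text
t 44.55 pos [0.4456 0.0654 0.2015] yaw 0.363 w 25.1 q [ 0.03 -0.25  1.95  0.    1.45 -0.33] F [ 0.3  0.3 -3.6]
shift [-0.0014  0.0011  0.027 ] turn [-0.006 -0.002  0.001]
```

Call:
drive_tool --moves "-0.001 0.001 0.01 0 0 0;-0.001 0.001 0.02 0 0 0;-0.001 0.001 0.027 0 0 0;-0.001 0.001 0.027 0 0 0;-0.001 0.001 0.027 0 0 0;-0.001 0.001 0.027 0 0 0;-0.001 0.001 0.027 0 0 0"

```text
t: 45.42
tool_pos: [0.449, 0.0641, 0.1783]
eef_rot: [0.0, 0.568, 0.823, 0.0]
wrist_force: [-0.3, -0.2, -4.2]
grip_width: 0.293
gripper_force: 49.7
```

Call:
drive_tool --moves "0 0 0 0 0 0;0 0 0 0 0 0;0 0 0 0 0 0;0 0 0 0 0 0;0 0 0 0 0 0;0 0 -0.02 0 0 0;0 0 -0.06 0 0 0;0 0 -0.12 0 0 0;0 0 -0.17 0 0 0;0.05 0 -0.17 0 0 0;0.1 0 -0.17 0 0 0;0.15 0 -0.17 0 0 0" --claw 0.085

```text
t: 46.92
tool_pos: [0.3951, 0.2056, 0.3482]
eef_rot: [0.0, 0.569, 0.823, 0.0]
wrist_force: [1.3, 0.2, 0.9]
grip_width: 0.995
gripper_force: 0.0
```

Call:
drive_tool --moves "0.05 0 0 0 0 0;0.1 0 0 0 0 0;0.15 0 0 0 0 0;0.15 0 0 0 0 0;0.15 0 0 0 0 0;0.15 0 0 0 0 0"

```text
t: 47.68
tool_pos: [0.3431, 0.3438, 0.3481]
eef_rot: [0.0, 0.569, 0.822, -0.0]
wrist_force: [0.2, -0.8, 1.1]
grip_width: 0.996
gripper_force: 0.0
```

```bash
python3 -c "
from h import *
from bench import capture
to(.447,.0645,.1745,.362)
t=capture('top');s=capture('scene')
cv2.imwrite('pics/f.png',np.hstack([cv2.resize(t['color'][190:310,190:470],(560,240)),cv2.resize(s['color'][150:350,240:440],(240,240))])[:,:,::-1])
a=np.load('top0.npz')['color'].astype(int)
for n,(x,y) in dict(bottle=(228,265),mill=(269,250)).items():
    A=a[y-28:y+28,x-28:x+28].astype('f4');B=t['color'][y-20:y+20,x-20:x+20].astype('f4')
    r=cv2.matchTemplate(A,B,cv2.TM_CCOEFF_NORMED);print(n,r.max().round(3),np.subtract(cv2.minMaxLoc(r)[3],8))
"
```

```text
t 47.67 pos [0.3431 0.3438 0.3481] yaw 0.361 w 85.0 q [ 0.68 -0.2   1.64 -0.    1.7   0.32] F [ 0.2 -0.8  1.1]
shift [-0.298  -0.0014  0.1736] turn [ 0.     0.    -0.001]
bottle 0.99 [0 1]
mill 0.84 [0 1]
```

View pics/f.png

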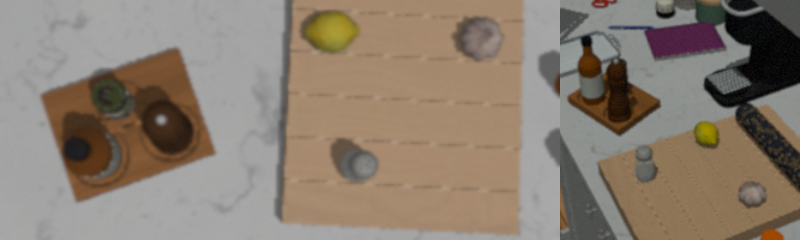

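The bottle and mill are back, each within about 1 px (2–3 mm) of its start. The jar is in the rear well, salt is upright on the block, the lemon and garlic haven't moved, and the arm is clear. I'll hand in.

```bash
python3 -c "
from bench import arm
print(arm.sign_off())"
```

```text
the job is handed in; nothing more can be done
None
```

I handed the job in at about 48 s, with no verdict returned: the salt shaker is on the chopping block, the herb jar is in the rear well, and the bottle and mill are back in their own wells, all upright, with the garlic and lemon left where they lay.

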